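Put the pill jar away and work the sticky chest lid shut

ROBOT

A 6-joint arm with a two-finger parallel gripper is mounted at the origin on the work surface. World frame = base frame: x ahead of the robot, y to its left, z up, the work surface at z = 0. Lengths are in m, angles in rad, forces in N, time in s.
With the tool pointing down it reaches from about 0.325 to 0.875 m from the base axis. Payload 4.4 kg.
Tool frame: the origin (TCP) lies midway between the tips of the shut fingers; the grasp point (between the pads) lies 19 mm behind it; z points along the fingers, y is the line along which they close (so a half turn about z gives the same grasp; the last joint's range is limited). The gripper opens to 85 mm and grips with 20 to 120 N. Pads are 22 mm wide; open, the fingers measure 114 mm over their backs; the gripper's body (76 mm by 85 mm) begins 54 mm behind the grasp point. The pads swing forward as they close: fully open they stand 13 mm farther back than shut.
Start: joints at [1.016, 0.207, 1.542, -0, 1.393, -0.15], TCP at [0.226, 0.529, 0.231] pointing down, gripper open.
Joint ranges: [-2.73, 2.73], [-0.86, 2.22], [0.23, 2.46], [-1.11, 4.25], [0.08, 2.63], [-2.82, 2.82]. Speed limits (rad/s): [2.79, 2.79, 3.14, 3.14, 3.14, 3.14].

INTERFACE

Orientations are given as a rotation vector (axis times angle).
In Python, from plant import ctrl gives the robot as it stands.
- The arm moves only by the shell command python3 -m handwheel 'ROWS'. ROWS is a JSON object whose one key "commands" holds a list that holds one entry, the list of rows, each a list of 7 numbers: the shift along the tool's x, y, z in m, then the turn, a rotation vector about the tool's x, y, z in rad, then the closure, from 0 (fully open) to 1 (shut). In form: {"commands": [[[x, y, z, ax, ay, az, gripper], ...]]}. A call has 1 to 5 rows; each row is the pose to reach, as a shift and turn from the pose commanded when the call began, along the tool's axes at that moment; what a row does not reach only later rows make up. A row lasts 1/8 s, in which the tool goes at most 62.5 mm and 10.7 degrees, less where a joint would pass 70% of its speed; a pose out of reach is approached as far as the arm can. A call with a gripper value outside its range is refused whole. The fingers move at their own pace and stop on an object; the grip force is fixed at half the most. Time passes only in rows, so rows that repeat a pose let the fingers close. It gives the time, the measured TCP pose, the force, the opening and the grip force at its end, in the units of the state.
- ctrl.get_obs(): the state, without advancing time (a new reading comes with each control period).
- ctrl.camera(name): name is "scene" or "top" or "wrist"; returns (picture, depth): 400x640x3 uint8, red, green, blue; 400x640 float32, m along the optical axis (not along the pixel's ray), 0 where there is no reading.
- ctrl.get_calibration(name): a dict with "camera_matrix" (3x3 intrinsics, pixels), "k1" (the pictures are not rectified: a ray, as slopes to the right and down, at radius r is drawn at 1 + k1 r^2 times it, then the intrinsics apply), "world_from_camera" (4x4, takes a point from camera to world coordinates). Camera axes: x right, y up, looking along -z (the intrinsics and any distortion apply to the point x, -y, -z); pixel columns grow to the right and rows downward; lengths in m; the calibration is good to about 2 mm. A picture is of the moment at which its call begins: read the wrist's pose just before it. get_calibration takes no time and is no camera call; for the wrist camera it gives the pose at the moment of the call.
- ctrl.finish_job(): hands the job in; it is judged then, once.
The state is a dict: "t": time; "q": joint angles; "dq": joint speeds; "joint_torque": joint torques, N m; "position": TCP position; "eef_rot": TCP orientation; "wrist_force": force on the tool from outside, world axes, zero at the start; "torque": the same for the moment, N m; "gripper_width": finger opening in m; "grasp_force": force on a finger pad.
Only numpy, scipy, OpenCV 4.12 (cv2) and the standard library are available. Lean on these libraries where they do the work, as an engineer would, in place of code of your own. Each camera call takes 0.05 s, during which the arm holds its last target. There are 200 camera calls.

TASK

Stand the short wide pill jar upright in the empty middle of the medicine chest's open well, between the carton and the vial, and let it go. Then slide the chest's wide wooden lid fully home at both ends by pushing gently on its two finger tabs in turn: it drags in worn tracks and jams when one end gets ahead, so feel for the jam and never put more than 20 N on the lid. Leave the other things where they are.

Things in the scene. Friction and masses are not known exactly. Their poses are not given: they have to be found in the camera images.
- chest: White wooden medicine chest fixed on the table, 240 (x) x 330 (y) x 84 mm high; origin at the centre of its underside, x = the direction in which the lid closes (roughly away from the robot), z up. A fixed deck, top at 70 mm, covers x below 0; the well lies at x above 0. Side tracks with lips 84 mm high lie at |y| above 138 mm; the far wall is 80 mm high.
- well (a point): Middle of the well's floor, at x = 72, y = 0, z = 6 mm in the chest's frame; the jar may stand here. The well spans x 0 to 108, y -150 to 150 mm, floor 6 mm above the table, and is free of things for |y| under 80 mm. At the start the lid's leading edge stands at x = 18 to 36 mm; beyond it the well is open from above.
- jar: Short round amber pill jar with a white cap, 42 mm diameter, 55 mm tall, about 80 g, standing on the table left or right of the chest; origin at the centre of its underside, z up. Standing in the well it clears the lid.
- lid: Wooden sliding panel 112 (x) x 290 (y) x 8 mm on top of the chest, its axes near the chest's; origin under its centre; top face 78.5 mm above the table. Each end drags in its own track: pushed at one tab, that end alone moves, at about 12 N, and the other stays; pushed in the middle it takes 22 N. With one tab about 13 mm ahead of the other it jams hard: push the other tab.
- left_tab (a point): Centre of the near (-x) face of the lid's left (+y) finger tab at rest, 93.5 mm above the table; tab 12 (x) x 40 (y) mm, rising 30 mm from the lid to 108.5 mm, on a rubber mount: under a push it yields 1 mm per 1.8 N, so a jam or the stop shows as a steady climb. In the chest's frame y = 118 mm, and x = 46 mm when this end is fully home against its stop, 73 to 89 mm less at the start.
- right_tab (a point): The same for the lid's right (-y) finger tab, at y = -118 mm in the chest's frame. The tabs are for pushing from the near side with shut fingertips from above; pinching a tab squeezes the lid with the grip's force, which counts too. An end within 2.5 mm of home counts as home; the lid stays where it is left.
- spray: White nasal spray, 34 mm diameter, 100 mm tall, tapering to a nozzle, on the other side of the chest from the jar; origin under its centre. Leave alone.
- carton_in: Small paper carton 30 x 45 x 50 mm standing in the well near its left end, at about y = 110 mm; origin under its centre. Leave alone.
- vial_in: Small amber bottle 28 mm diameter, 50 mm tall, standing in the well near its right end, at about y = -110 mm; origin under its centre. Leave alone.
- mug: White mug 80 mm wide, 95 mm tall, far left; origin under its centre. Leave alone.
- pump: White pump bottle 68 mm diameter, 180 mm tall, far left; origin under its centre. Leave alone.
- carton: Paper carton 50 x 90 x 60 mm, far right; origin under its centre. Leave alone.
- thermometer: White digital thermometer about 130 mm long, 11 mm thick, lying far right; origin under its body's centre. Leave alone.

How it is judged:
On the way:
1. the jar stands upright in the middle of the well, released (x of jar in the frame of chest between 0.018 and 0.092 m and y of jar in the frame of chest between -0.075 and 0.075 m and z of jar in the frame of chest below 0.014 m and angle between jar's own z axis and vertical below 0.15 rad and contact force between the fingers and jar below 0.1 N), for 0.2 s.
At the end, for the whole second after the job is handed in: Both tabs' near faces are within 2.5 mm of fully home (x over 43.5 mm in the chest's frame); the jar stands upright (within 0.15 rad) at rest on the well's floor, its axis within 75 mm of the chest's middle plane (x of jar in the frame of chest between 0.018 and 0.092 m and y of jar in the frame of chest between -0.075 and 0.075 m and z of jar in the frame of chest below 0.014 m and angle between jar's own z axis and vertical below 0.15 rad and x of each of left_tab, right_tab in the frame of chest above 0.0435 m and linear speed of jar below 0.02 m/s); the robot touches nothing.
It fails at once if more than 20 N on the lid (contact force between any of the fingers, the arm and lid above 20 N).
It fails at once if another thing moved by more than 40 mm (distance of any of spray, carton_in, vial_in, mug, pump, carton, thermometer from where it was at the start of the episode above 0.04 m).
It also fails if it takes over 67 s, if anything falls off the work surface, if the arm or the gripper's body presses on something with over 40 N, if the wrist force passes 120 N, or if a joint passes its speed limit or range.

## Working session

There is one attempt and no reset: what is moved stays moved. The work goes in short steps, Python scripts to look and compute and a shell command to move; the robot and the scene stay as the last step left them, time stands still between calls to the robot, and variables do not carry over. Pictures are saved under pics/ and viewed, at most 10 in all, crops included, and the job is handed in when it is done.

```bash
mkdir -p pics; ls
cat > h.py <<'E'
import numpy as np, cv2
from plant import ctrl
from scipy.spatial.transform import Rotation as R
def save(n,f):
    c=ctrl.get_calibration(n); p,d=ctrl.camera(n); cv2.imwrite(f'pics/{f}.png',p[:,:,::-1]); np.savez(f'pics/{f}.npz',p=p,d=d,K=c['camera_matrix'],k1=c['k1'],T=c['world_from_camera']); return p,d,c
def load(f):
    z=np.load(f'pics/{f}.npz'); return z['p'],z['d'],dict(camera_matrix=z['K'],k1=float(z['k1']),world_from_camera=z['T'])
def rays(c,uv):
    uv=np.asarray(uv,float).reshape(-1,1,2); K=np.array(c['camera_matrix'],float)
    s=cv2.undistortPoints(uv,K,np.array([c['k1'],0,0,0.]))[:,0]
    T=np.array(c['world_from_camera']); D=np.c_[s[:,0],-s[:,1],-np.ones(len(s))]@T[:3,:3].T
    return T[:3,3],D
def onplane(c,uv,z):
    o,D=rays(c,uv); return o+D*((z-o[2])/D[:,2])[:,None]
def cloud(d,c):
    v,u=np.mgrid[0:400,0:640]; o,D=rays(c,np.c_[u.ravel(),v.ravel()])
    P=o+D*d.reshape(-1,1); P[d.ravel()==0]=np.nan; return P.reshape(400,640,3)
E
python3 - <<'E'
from h import *
for n in('top','scene'): save(n,n+'0')
a=cv2.imread('pics/top0.png');b=cv2.imread('pics/scene0.png')
print(ctrl.get_obs())
E
```

```text
pics
{'t': 0.1, 'q': array([ 1.01547849e+00,  2.07347450e-01,  1.54283409e+00,  2.87471897e-06,
        1.39353892e+00, -1.50507787e-01]), 'dq': array([-0.00191465, -0.00177835, -0.00428173, -0.00034436, -0.00022622,
        0.00160555]), 'joint_torque': array([-1.84067044e-04, -3.84090221e+01, -2.92547929e+01, -6.57158398e-05,
        4.83484939e-03, -2.58247844e-06]), 'position': array([0.22609854, 0.52791576, 0.23022381]), 'eef_rot': array([-0.6313934 , -3.07673527,  0.00313408]), 'wrist_force': array([ 0.74011007, -0.23568635, -0.58424374]), 'torque': array([-0.02238192,  0.01617242, -0.00915281]), 'grasp_force': 0.0, 'gripper_width': 0.08490034838566013}
```

View pics/top0.png

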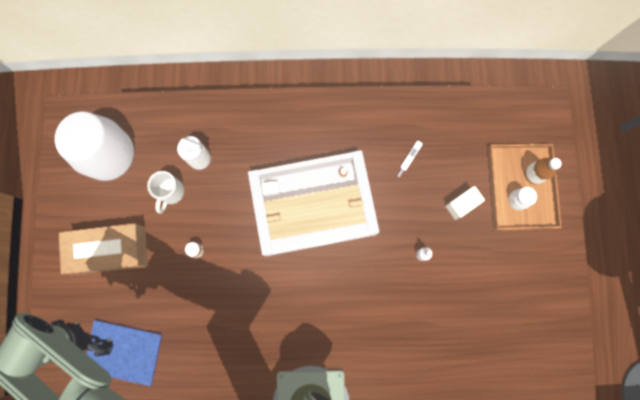

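View pics/scene0.png

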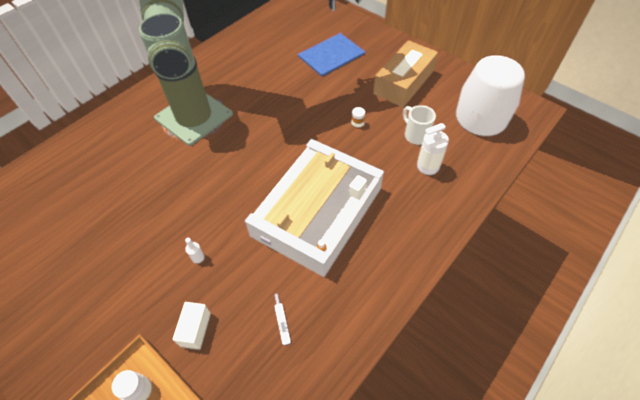

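The top view shows the chest at about (313,202), rotated by roughly 10°, with the tabs at (274,217) and (355,203). The jar's white cap is at (194,249) and the spray at (424,254). In the scene view the jar is at (358,117).

Run:
```python
from h import *
p,d,c=load('top0'); P=cloud(d,c)
print('cam',np.array(c['world_from_camera'])[:3,3], c['camera_matrix'][0][0])
hsv=cv2.cvtColor(p,cv2.COLOR_RGB2HSV)
# chest: white pixels with z 0.04..0.1 around, plus lid
def blob(p,box,f):
    m=np.zeros(p.shape[:2],np.uint8); u0,v0,u1,v1=box; m[v0:v1,u0:u1]=f[v0:v1,u0:u1]; return m
white=(hsv[:,:,1]<60)&(hsv[:,:,2]>150)
box=(235,140,395,265)
m=blob(p,box,white|((P[:,:,2]>.055)&(P[:,:,2]<.12)))
cs,_=cv2.findContours(m,0,2); k=max(cs,key=cv2.contourArea)
r=cv2.minAreaRect(k); bp=cv2.boxPoints(r); print(r)
W=onplane(c,bp,.082); print('chest box @.082\n',W.round(4)); print(W.mean(0), np.linalg.norm(W[1]-W[0]),np.linalg.norm(W[2]-W[1]))
e=W[1]-W[0]
print('edge angles',[np.degrees(np.arctan2(*(W[(i+1)%4]-W[i])[[1,0]])).round(2) for i in range(4)])
# jar cap top & scene
m=blob(p,(180,238,208,262),white); q=np.argwhere(m); uv=q[:,::-1].mean(0); print('jar top',uv,len(q),q.min(0),q.max(0),np.nanmedian(P[m>0],0), onplane(c,uv,.055))
p2,d2,c2=load('scene0');h2=cv2.cvtColor(p2,cv2.COLOR_RGB2HSV);P2=cloud(d2,c2)
w2=(h2[:,:,1]<70)&(h2[:,:,2]>150)
m2=blob(p2,(348,102,370,130),w2);q=np.argwhere(m2);uv2=q[:,::-1].mean(0);print('scene',uv2,len(q),q.min(0),q.max(0),np.nanmedian(P2[m2>0],0))
o1,D1=rays(c,uv);o2,D2=rays(c2,uv2)
s,*_=np.linalg.lstsq(np.c_[D1[0],-D2[0]],o2-o1,rcond=None);print('tri',o1+s[0]*D1[0],o2+s[1]*D2[0])
a=P2[100:132,345:372]; z=a[...,2]; s=(z>.045)&(z<.07); print('scene cloud top',a[s].mean(0),a[s].min(0),a[s].max(0))
a=P[235:265,178:212]; z=a[...,2]; s=(z>.045)&(z<.07); print('top cloud',a[s].mean(0),a[s].min(0),a[s].max(0))
# tabs from both
for n,PP in(('top',P),('scene',P2)):
    z=PP[...,2]; s=(z>.098)&(z<.115)&(PP[...,0]>.3)&(PP[...,0]<.75)&(abs(PP[...,1])<.2)
    nn,l,st,ce=cv2.connectedComponentsWithStats(s.astype(np.uint8))
    for i in range(1,nn):
        if st[i,4]>8: print(n,ce[i],st[i],np.nanmedian(PP[l==i],0),np.nanmin(PP[l==i],0),np.nanmax(PP[l==i],0))
```

```text
cam [ 0.35183973 -0.02506119  1.43397854] 484.36125376453685
((312.7622985839844, 202.79013061523438), (87.71646118164062, 120.45948791503906), 79.3150863647461)
chest box @.082
 [[ 0.6694  0.1742  0.082 ]
 [ 0.729  -0.1674  0.082 ]
 [ 0.4787 -0.2044  0.082 ]
 [ 0.4226  0.1276  0.082 ]]
[ 0.57491385 -0.01748345  0.082     ] 0.34677023599017676 0.25301230246169315
edge angles [np.float64(-80.11), np.float64(-171.6), np.float64(99.6), np.float64(10.68)]
jar top [192.54368932 249.16990291] 206 [242 184] [257 202] [0.449764   0.33084489 0.05348898] [[0.44933292 0.32962258 0.055     ]]
scene [357.92178771 115.27374302] 179 [107 351] [126 365] [0.45117142 0.3282224  0.05064334]
tri [0.45032651 0.33323728 0.04094638] [0.44921289 0.33196905 0.04054145]
scene cloud top [0.45125235 0.33091837 0.05481041] [0.43132223 0.31514651 0.04510485] [0.46857859 0.35312576 0.06099447]
top cloud [0.45091321 0.33132442 0.05580491] [0.43276218 0.31445444 0.04800922] [0.46989197 0.34976936 0.06406202]
top [355.64705882 203.30882353] [349 200  15   7  68] [ 0.56531502 -0.13688586  0.10933756] [ 0.55709668 -0.15703005  0.09873149] [ 0.57433055 -0.11764805  0.11481996]
top [272.21428571 218.22857143] [265 215  15   7  70] [0.52779313 0.09589335 0.10869659] [0.52022736 0.07656077 0.09933142] [0.53685033 0.11505491 0.1149225 ]
scene [329.64705882 157.80882353] [325 152  10  13  68] [0.52941504 0.09369179 0.10786214] [0.51924593 0.07500897 0.09820781] [0.53621626 0.1165423  0.11290234]
scene [282.54651163 218.60465116] [277 212  12  14  86] [ 0.56735877 -0.13758933  0.10816703] [ 0.55802085 -0.15648614  0.09806273] [ 0.57449091 -0.11576597  0.1139212 ]
```

```bash
cat >> h.py <<'E'
def go(x,y,z,yaw):
    """print shift+turn (tool axes) to TCP x,y,z pointing down with tool y at yaw(deg) modulo 180"""
    o=ctrl.get_obs(); r=R.from_rotvec(o['eef_rot']); best=None
    for k in(0,180):
        a=np.radians(yaw+k); Y=np.array([np.cos(a),np.sin(a),0]);Z=np.array([0,0,-1.]);M=np.c_[np.cross(Y,Z),Y,Z]
        v=(r.inv()*R.from_matrix(M)).as_rotvec()
        if best is None or np.linalg.norm(v)<np.linalg.norm(best): best=v
    print('t',round(o['t'],2),'shift',r.inv().apply(np.array([x,y,z])-o['position']).round(4),'turn',best.round(4),'q',o['q'].round(2),'F',o['wrist_force'].round(1))
E
python3 - <<'E'
from h import *
go(.450,.331,.14,99.7)
# chest rims from depth: lips ~84 and far wall 80
for n in('top0','scene0'):
    p,d,c=load(n);P=cloud(d,c); hsv=cv2.cvtColor(p,cv2.COLOR_RGB2HSV)
    s=(P[...,2]>.05)&(P[...,2]<.1)&(P[...,0]>.38)&(P[...,0]<.76)&(abs(P[...,1]+.018)<.21)
    q=P[s][:,:2].astype(np.float32); r=cv2.minAreaRect(q*1000); print(n,r, len(q))
    h=cv2.convexHull(q*1000); print(cv2.minAreaRect(h)[0])
E
```

```text
t 0.1 shift [-0.2834 -0.0926  0.0903] turn [-0.002  -0.0009 -0.5741] q [ 1.02  0.21  1.54  0.    1.39 -0.15] F [ 0.7 -0.2 -0.6]
top0 ((576.3428955078125, -16.783187866210938), (242.26400756835938, 328.14764404296875), 9.893478393554688) 7370
(576.3428955078125, -16.783187866210938)
scene0 ((574.29052734375, -14.044097900390625), (242.68356323242188, 334.3744812011719), 9.811497688293457) 7048
(574.29052734375, -14.044097900390625)
```

```bash
python3 -m handwheel '{"commands": [[[-0.057,-0.018,0.018,0,0,-0.14,0],[-0.113,-0.037,0.036,0,0,-0.28,0],[-0.170,-0.055,0.054,0,0,-0.43,0],[-0.226,-0.074,0.072,0,0,-0.574,0],[-0.2834,-0.0926,0.0903,0,0,-0.574,0]]]}'
python3 -m handwheel '{"commands": [[[0,0,0,0,0,0,0],[0,0,0,0,0,0,0]]]}'
python3 - <<'E'
from h import *
go(.450,.331,.022,99.8); save('wrist','w0')
E
```

```text
t: 0.72
position: [0.451, 0.3306, 0.1402]
eef_rot: [0.267, -3.13, -0.0]
wrist_force: [0.1, 0.3, -0.2]
gripper_width: 0.0852
grasp_force: 0.0
t: 0.98
position: [0.4496, 0.3321, 0.1407]
eef_rot: [0.264, -3.129, -0.0]
wrist_force: [-0.4, -0.3, -0.1]
gripper_width: 0.0854
grasp_force: 0.0
t 0.97 shift [-0.0004 -0.0011  0.1187] turn [ 0.0002 -0.0014 -0.0027] q [ 0.48  0.26  1.67  0.    1.21 -1.26] F [-0.4 -0.3 -0.1]
```

View pics/w0.png

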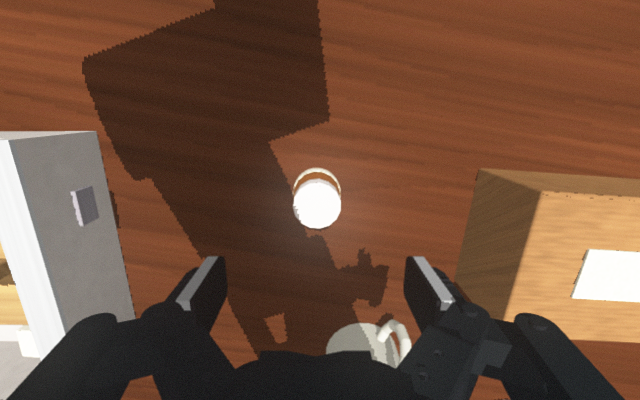

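The jar's cap is at (317,204), between the open fingers laterally. The chest is at the left edge and the tissue box is clear on the right. Next I check the jar's position from this view.

Run:
```python
from h import *
p,d,c=load('w0');P=cloud(d,c); a=P[150:240,280:355]; z=a[...,2]; s=(z>.048)&(z<.065)
print(np.nanmedian(z[s]),a[s].mean(0),(a[s].min(0)+a[s].max(0))/2)
print(onplane(c,[317,204.5],.055)); o,D=rays(c,[317,204.5]); pt,_,ct=load('top0'); o2,D2=rays(ct,[192.5,249.2])
s,*_=np.linalg.lstsq(np.c_[D[0],-D2[0]],o2-o,rcond=None);print('tri',o+s[0]*D[0],o2+s[1]*D2[0])
```

```text
0.054756243193919224 [0.44632587 0.33285284 0.05464608] [0.44720248 0.33304835 0.0524497 ]
[[0.44597354 0.33283122 0.055     ]]
tri [0.45045924 0.33369279 0.04066449] [0.45026631 0.33345576 0.04058987]
```

```bash
python3 -m handwheel '{"commands": [[[0.001,0,0.05,0,0,0,0],[0.001,0,0.09,0,0,0,0],[0.001,0,0.119,0,0,0,0],[0.001,0,0.119,0,0,0,0],[0.001,0,0.119,0,0,0,1]]]}'
python3 -m handwheel '{"commands": [[[0,0,0,0,0,0,1],[0,0,0,0,0,0,1],[0,0,0,0,0,0,1],[0,0,0,0,0,0,1],[0,0,0,0,0,0,1]]]}'
```

```text
t: 1.65
position: [0.4496, 0.3335, 0.0237]
eef_rot: [-0.268, 3.128, 0.002]
wrist_force: [0.5, 0.7, -0.2]
gripper_width: 0.07
grasp_force: 0.0
t: 2.28
position: [0.4506, 0.3331, 0.0242]
eef_rot: [-0.265, 3.127, 0.003]
wrist_force: [-1.2, 0.3, 6.8]
gripper_width: 0.0371
grasp_force: 59.8
```

```bash
python3 -m handwheel '{"commands": [[[0,0,-0.04,0,0,0,1],[0,0,-0.09,0,0,0,1],[0,0,-0.14,0,0,0,1],[0,0,-0.16,0,0,0,1],[0,0,-0.16,0,0,0,1]]]}'
python3 - <<'E'
from h import *
save('wrist','w1'); go(.646,-.004,.185,99.85)
E
```

```text
t: 2.9
position: [0.4504, 0.3325, 0.1845]
eef_rot: [-0.265, 3.126, 0.003]
wrist_force: [0.8, -0.7, -2.1]
gripper_width: 0.0368
grasp_force: 59.4
t 2.95 shift [-0.1375 -0.3641 -0.0026] turn [ 0.0002  0.0009 -0.0029] q [ 0.48  0.22  1.64 -0.    1.29 -1.26] F [-0.3  0.1 -1.3]
```

View pics/w1.png

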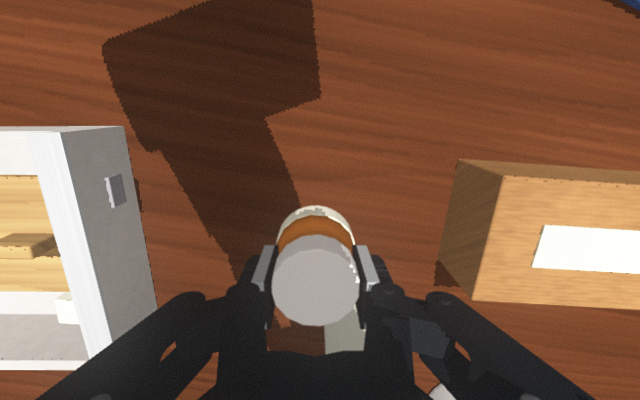

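The jar is held centrally and upright between the pads, with its cap at about (315,280). Next I carry it over the well.

```bash
python3 -m handwheel '{"commands": [[[-0.017,-0.044,0,0,0,0,1],[-0.036,-0.096,0,0,0,0,1],[-0.055,-0.147,0,0,0,0,1],[-0.075,-0.199,0,0,0,0,1],[-0.092,-0.245,0,0,0,0,1]]]}'
python3 -m handwheel '{"commands": [[[-0.017,-0.045,0,0,0,0,1],[-0.034,-0.085,0,0,0,0,1],[-0.044,-0.112,0,0,0,0,1],[-0.0455,-0.119,0,0,0,0,1],[-0.0455,-0.119,0,0,0,0,1]]]}'
python3 - <<'E'
from h import *
save('wrist','w2'); go(.646,-.004,.031,99.85)
p,d,c=load('w2');P=cloud(d,c)
s=(P[...,2]>.05)&(P[...,2]<.1)&(P[...,0]>.38)&(P[...,0]<.76)&(abs(P[...,1]+.018)<.22)
E
```

```text
t: 3.58
position: [0.5802, 0.1039, 0.1793]
eef_rot: [0.264, -3.126, -0.0]
wrist_force: [-0.9, 0.0, -1.9]
gripper_width: 0.0373
grasp_force: 59.5
t: 4.2
position: [0.6446, -0.0033, 0.1802]
eef_rot: [0.264, -3.127, -0.002]
wrist_force: [-0.4, 0.8, -1.2]
gripper_width: 0.0371
grasp_force: 59.5
t 4.25 shift [-0.0015 -0.0018  0.1497] turn [ 0.0015 -0.0027 -0.0022] q [-0.14  0.39  1.41  0.    1.34 -1.88] F [-0.6  0.2 -0.6]
```

View pics/w2.png

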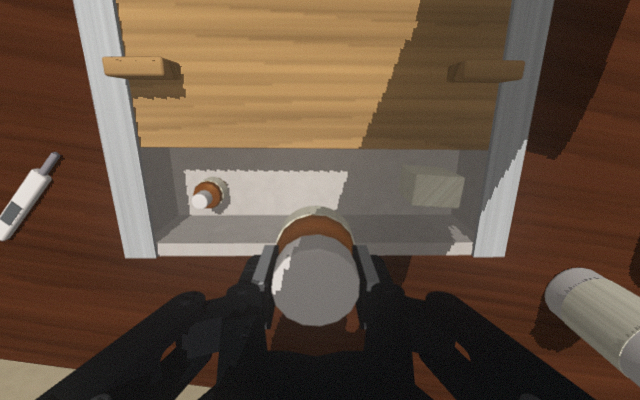

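The jar hangs over the well, with the lid edge at row 148, the far wall top at rows about 242–256, the vial at (206,195) and the carton at (435,188). I check these points in the chest frame.

```bash
cat >> h.py <<'E'
C0=np.array([.575,-.016]);yw=np.radians(9.85);RC=np.array([[np.cos(yw),-np.sin(yw)],[np.sin(yw),np.cos(yw)]])
def tochest(P): return (np.atleast_2d(P)[:,:2]-C0)@RC
E
python3 - <<'E'
from h import *
p,d,c=load('w2')
f=lambda uv,z:(tochest(onplane(c,uv,z))*1000).round(1).tolist()
print('lid edge',f([[150,149],[320,149],[490,149]],.0745))
print('wall inner/outer',f([[165,243],[470,241],[165,256],[475,256]],.08))
print('outer top sides',f([[74,0],[124,257],[552,0],[507,257]],.084))
print('tabs far top edge',f([[110,76],[178,78],[452,78],[520,79]],.1085))
o=ctrl.get_obs();print('tcp',tochest(o['position'])*1000,'jar cap',f([[316,280]],.21))
E
```

```text
lid edge [[25.9, -132.8], [26.5, 4.7], [26.8, 142.6]]
wall inner/outer [[106.4, -130.0], [105.5, 135.1], [118.9, -131.8], [120.0, 141.7]]
outer top sides [[-76.9, -163.9], [117.7, -165.6], [-75.9, 163.5], [119.1, 167.5]]
tabs far top edge [[-25.9, -133.3], [-24.4, -88.8], [-23.8, 90.5], [-23.2, 135.5]]
tcp [[70.92248842  1.23990122]] jar cap [[63.9, 0.8]]
```

```bash
python3 -m handwheel '{"commands": [[[-0.003,-0.001,0.05,0,0,0,1],[-0.003,-0.001,0.095,0,0,0,1],[-0.003,-0.001,0.13,0,0,0,1],[-0.003,-0.001,0.142,0,0,0,1],[-0.003,-0.001,0.147,0,0,0,1]]]}'
python3 -m handwheel '{"commands": [[[0,0,0.001,0,0,0,1],[0,0,0.001,0,0,0,1]]]}'
```

```text
t: 4.88
position: [0.649, -0.0032, 0.0352]
eef_rot: [0.267, -3.13, -0.0]
wrist_force: [0.1, 1.0, -1.3]
gripper_width: 0.0371
grasp_force: 59.5
t: 5.12
position: [0.6505, -0.0042, 0.036]
eef_rot: [-0.265, 3.127, -0.001]
wrist_force: [0.1, 0.2, -1.4]
gripper_width: 0.0373
grasp_force: 59.5
```

```bash
python3 -m handwheel '{"commands": [[[0,0,0.003,0,0,0,1],[0,0,0.003,0,0,0,1]]]}'
python3 -m handwheel '{"commands": [[[0,0,0.0015,0,0,0,1],[0,0,0.0015,0,0,0,1]]]}'
```

```text
t: 5.38
position: [0.6491, -0.0042, 0.0313]
eef_rot: [-0.265, 3.13, -0.0]
wrist_force: [0.2, 0.8, -1.4]
gripper_width: 0.0369
grasp_force: 59.5
t: 5.62
position: [0.6493, -0.0043, 0.0303]
eef_rot: [-0.265, 3.13, -0.0]
wrist_force: [-2.4, -0.5, 3.6]
gripper_width: 0.0368
grasp_force: 60.1
```

```bash
python3 -m handwheel '{"commands": [[[0,0,0,0,0,0,0],[0,0,0,0,0,0,0],[0,0,0,0,0,0,0],[0,0,0,0,0,0,0],[0,0,-0.02,0,0,0,0]]]}'
python3 -m handwheel '{"commands": [[[0,0,-0.05,0,0,0,0],[0,0,-0.11,0,0,0,0],[0,0,-0.16,0,0,0,0],[0,0,-0.16,0,0,0,0]]]}'
python3 - <<'E'
from h import *
save('wrist','w3')
p,d,c=load('w3');P=cloud(d,c);q=(P.reshape(-1,3));ch=tochest(q)
s=(q[:,2]>.05)&(q[:,2]<.07)&(ch[:,0]>35)|((q[:,2]>.054)&(q[:,2]<.068)&(ch[:,0]>.035)&(ch[:,0]<.1)&(abs(ch[:,1])<.06))
print(s.sum(),ch[s].mean(0),ch[s].min(0),ch[s].max(0),np.median(q[s,2]),np.percentile(q[s,2],[5,95]))
go(.53,.095,.2,99.85)
E
```

```text
t: 6.25
position: [0.6471, -0.0039, 0.0481]
eef_rot: [0.265, -3.125, -0.002]
wrist_force: [-0.9, 0.9, 0.1]
gripper_width: 0.0856
grasp_force: 0.0
t: 6.75
position: [0.6534, -0.0046, 0.2187]
eef_rot: [-0.264, 3.115, -0.005]
wrist_force: [-0.3, 0.4, -0.4]
gripper_width: 0.0855
grasp_force: 0.0
1104 [ 0.07182305 -0.00096702] [ 0.05377877 -0.01930497] [0.09153632 0.017046  ] 0.06077475222598233 [0.05942682 0.06194499]
t 6.8 shift [0.1029 0.1185 0.0137] turn [-0.0027  0.0082 -0.0026] q [-0.14  0.37  1.36 -0.    1.4  -1.88] F [-1.2 -0.2 -1.3]
```

View pics/w3.png

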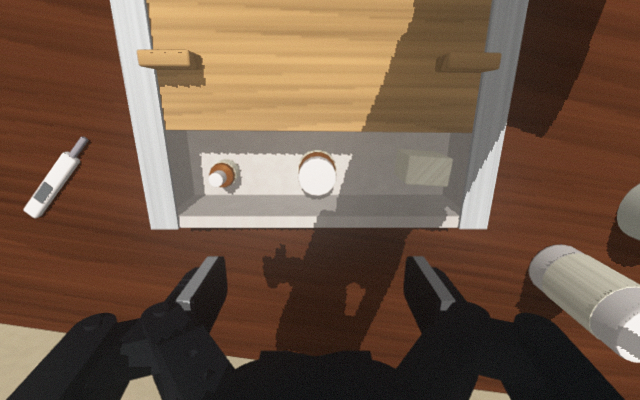

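The jar stands upright at chest (72, −1) mm and its top is at 61 mm, as expected; the vial and carton are in place. Next I shut the fingers and go behind the left tab.

Run:
```python
from h import *
w=C0+RC@np.array([-.062,.118]); print(w); go(*w,.15,99.85)
w=C0+RC@np.array([-.062,-.118]); print(w)
```

```text
[0.49372776 0.08965426]
t 6.8 shift [0.14   0.1195 0.0634] turn [-0.0027  0.0082 -0.0026] q [-0.14  0.37  1.36 -0.    1.4  -1.88] F [-1.2 -0.2 -1.3]
[ 0.53410013 -0.14286686]
```

```bash
python3 -m handwheel '{"commands": [[[0.04,0.034,0.01,0,0,0,1],[0.085,0.072,0.03,0,0,0,1],[0.12,0.10,0.05,0,0,0,1],[0.14,0.1195,0.0634,0,0,0,1],[0.14,0.1195,0.0634,0,0,0,1]]]}'
python3 -m handwheel '{"commands": [[[0,0,0,0,0,0,1],[0,0,0,0,0,0,1]]]}'
python3 - <<'E'
from h import *
for i in range(3): ctrl.camera('top'); o=ctrl.get_obs(); print(tochest(o['position'])*1000,o['position'][2],o['wrist_force'],o['gripper_width'])
go(.4937,.0897,.088,99.85)
E
```

```text
t: 7.42
position: [0.4869, 0.091, 0.1436]
eef_rot: [0.268, -3.123, -0.001]
wrist_force: [0.4, 0.2, -0.2]
gripper_width: 0.0002
grasp_force: 0.0
t: 7.68
position: [0.4926, 0.0894, 0.147]
eef_rot: [-0.264, 3.129, -0.001]
wrist_force: [0.5, 0.5, 0.3]
gripper_width: -0.0001
grasp_force: 0.0
[[-63.29789223 118.01286432]] 0.14693748148191937 [ 0.82171167 -0.42486322 -0.73778063] 0.0001295544229308222
[[-63.49911058 118.118147  ]] 0.14684339535870106 [-0.38955766 -0.06692598 -0.01668761] 0.00044828380793592807
[[-63.76306396 118.23584491]] 0.14669543726714662 [-0.2571431   0.43358484 -0.32376828] 0.0001794618266296038
t 7.83 shift [-0.0017 -0.0002  0.0587] turn [-0.0002  0.001  -0.0036] q [ 0.01  0.14  1.81 -0.    1.19 -1.73] F [-0.3  0.4 -0.3]
```

```bash
python3 -m handwheel '{"commands": [[[0,0,0.03,0,0,0,1],[0,0,0.059,0,0,0,1],[0,0,0.059,0,0,0,1],[-0.006,0,0.059,0,0,0,1],[-0.012,0,0.059,0,0,0,1]]]}'
python3 -m handwheel '{"commands": [[[-0.002,0,0,0,0,0,1],[-0.004,0,0,0,0,0,1],[-0.006,0,0,0,0,0,1]]]}'
```

```text
t: 8.45
position: [0.5049, 0.0921, 0.089]
eef_rot: [-0.265, 3.127, -0.0]
wrist_force: [0.6, 0.2, -0.0]
gripper_width: -0.0002
grasp_force: 0.0
t: 8.82
position: [0.5088, 0.0932, 0.0874]
eef_rot: [-0.266, 3.13, -0.0]
wrist_force: [-0.5, -0.3, -0.3]
gripper_width: -0.0
grasp_force: 0.0
```

```bash
python3 -m handwheel '{"commands": [[[-0.002,0,0,0,0,0,1],[-0.004,0,0,0,0,0,1]]]}'
python3 -m handwheel '{"commands": [[[-0.002,0,0,0,0,0,1],[-0.004,0,0,0,0,0,1]]]}'
```

```text
t: 9.07
position: [0.5116, 0.0936, 0.0869]
eef_rot: [0.265, -3.128, 0.0]
wrist_force: [-3.6, -1.1, 2.3]
gripper_width: 0.0002
grasp_force: 1.9
t: 9.32
position: [0.514, 0.0941, 0.0865]
eef_rot: [0.265, -3.124, 0.001]
wrist_force: [-7.6, -2.1, 2.9]
gripper_width: -0.0006
grasp_force: 4.1
```

```bash
python3 -m handwheel '{"commands": [[[-0.002,0,0,0,0,0,1],[-0.003,0,0,0,0,0,1]]]}'
python3 -m handwheel '{"commands": [[[-0.002,0,0,0,0,0,1],[-0.003,0,0,0,0,0,1]]]}'
```

```text
t: 9.57
position: [0.5155, 0.0944, 0.086]
eef_rot: [0.265, -3.121, 0.001]
wrist_force: [-10.7, -2.9, 5.7]
gripper_width: 0.0
grasp_force: 5.4
t: 9.82
position: [0.5177, 0.0948, 0.0859]
eef_rot: [0.265, -3.119, 0.001]
wrist_force: [-11.8, -3.2, 5.6]
gripper_width: -0.0001
grasp_force: 6.1
```

```bash
python3 -c "
from h import *
o=ctrl.get_obs();print(tochest(o['position'])*1000,RC.T@o['wrist_force'][:2],o['wrist_force'])"
```

```text
[[-37.53852311 118.96440645]] [-12.13019483  -1.12466347] [-11.75898801  -3.18318952   5.58068542]
```

```bash
python3 -m handwheel '{"commands": [[[-0.002,0,0,0,0,0,1],[-0.004,0,0,0,0,0,1],[-0.006,0,0,0,0,0,1]]]}'
python3 -c "
from h import *
o=ctrl.get_obs();print(tochest(o['position'])*1000,RC.T@o['wrist_force'][:2],o['wrist_force'])"
```

```text
t: 10.2
position: [0.5234, 0.0957, 0.0858]
eef_rot: [0.265, -3.119, 0.001]
wrist_force: [-11.9, -3.6, 5.8]
gripper_width: 0.0001
grasp_force: 6.1
[[-31.69501221 118.88695651]] [-12.31485492  -1.56283454] [-11.86596837  -3.64649118   5.81012361]
```

```bash
python3 -m handwheel '{"commands": [[[0.02,0,0,0,0,0,1],[0.032,0,-0.03,0,0,0,1],[0.032,-0.055,-0.036,0,0,0,1],[0.032,-0.115,-0.036,0,0,0,1],[0.032,-0.175,-0.036,0,0,0,1]]]}'
python3 -m handwheel '{"commands": [[[0,-0.05,0,0,0,0,1],[0,-0.061,0,0,0,0,1],[0,-0.061,0.02,0,0,0,1],[-0.002,-0.061,0.036,0,0,0,1],[-0.006,-0.061,0.036,0,0,0,1]]]}'
python3 -m handwheel '{"commands": [[[-0.002,0,0,0,0,0,1],[-0.004,0,0,0,0,0,1]]]}'
python3 -c "
from h import *
o=ctrl.get_obs();print(tochest(o['position'])*1000,RC.T@o['wrist_force'][:2],o['wrist_force'])"
```

```text
t: 10.82
position: [0.5277, -0.0831, 0.124]
eef_rot: [-0.266, 3.127, -0.001]
wrist_force: [1.0, 0.9, 0.2]
gripper_width: 0.0002
grasp_force: 0.0
t: 11.45
position: [0.5412, -0.139, 0.0853]
eef_rot: [0.267, -3.127, -0.004]
wrist_force: [0.1, 0.1, 0.6]
gripper_width: 0.0002
grasp_force: 0.0
t: 11.7
position: [0.5474, -0.1397, 0.0881]
eef_rot: [-0.266, 3.129, -0.001]
wrist_force: [-0.6, -0.1, -0.2]
gripper_width: 0.0001
grasp_force: 0.0
[[ -48.36053305 -117.15053304]] [-0.60374772  0.00220319] [-0.59522477 -0.10111202 -0.23402512]
```

```bash
cat >> h.py <<'E'
def st():
    o=ctrl.get_obs();x=tochest(o['position'])[0]*1000;F=RC.T@o['wrist_force'][:2]
    print('t%.1f x%.1f y%.1f z%.1f F%.1f Fz%.1f  centre-unloaded %.1f'%(o['t'],*x,o['position'][2]*1000,-F[0],o['wrist_force'][2],x[0]+F[0]/1.8))
E
python3 -m handwheel '{"commands": [[[-0.002,0,0,0,0,0,1],[-0.004,0,0,0,0,0,1],[-0.006,0,0,0,0,0,1]]]}' >/dev/null
python3 -c "from h import *;st()"
python3 -m handwheel '{"commands": [[[-0.002,0,0,0,0,0,1],[-0.004,0,0,0,0,0,1]]]}' >/dev/null
python3 -c "from h import *;st()"
```

```text
t12.1 x-44.5 y-117.2 z87.1 F6.3 Fz2.9  centre-unloaded -48.0
t12.3 x-42.2 y-117.2 z86.7 F10.6 Fz5.1  centre-unloaded -48.0
```

```bash
python3 -m handwheel '{"commands": [[[-0.002,0,0,0,0,0,1],[-0.004,0,0,0,0,0,1],[-0.006,0,0,0,0,0,1]]]}' >/dev/null
python3 -c "from h import *;st()"
python3 -m handwheel '{"commands": [[[-0.002,0,0,0,0,0,1],[-0.004,0,0,0,0,0,1],[-0.006,0,0,0,0,0,1]]]}' >/dev/null
python3 -c "from h import *;st()"
```

```text
t12.7 x-37.2 y-117.3 z86.6 F11.9 Fz5.6  centre-unloaded -43.8
t13.1 x-31.3 y-117.3 z86.5 F12.9 Fz6.4  centre-unloaded -38.4
```

```bash
python3 -m handwheel '{"commands": [[[-0.002,0,0,0,0,0,1],[-0.004,0,0,0,0,0,1],[-0.006,0,0,0,0,0,1],[-0.008,0,0,0,0,0,1]]]}' >/dev/null
python3 -c "from h import *;st()"
```

```text
t13.6 x-23.4 y-117.1 z86.5 F12.5 Fz5.8  centre-unloaded -30.4
```

```bash
python3 -m handwheel '{"commands": [[[0.02,0,0,0,0,0,1],[0.028,0,-0.03,0,0,0,1],[0.028,0.055,-0.036,0,0,0,1],[0.028,0.115,-0.036,0,0,0,1],[0.028,0.175,-0.036,0,0,0,1]]]}' >/dev/null
python3 -m handwheel '{"commands": [[[0,0.05,0,0,0,0,1],[0,0.060,0,0,0,0,1],[0,0.060,0.02,0,0,0,1],[0,0.060,0.036,0,0,0,1],[-0.003,0.060,0.036,0,0,0,1]]]}' >/dev/null
python3 -m handwheel '{"commands": [[[-0.003,0,0,0,0,0,1],[-0.006,0,0,0,0,0,1],[-0.009,0,0,0,0,0,1]]]}' >/dev/null
python3 -c "from h import *;st()"
```

```text
t15.2 x-34.8 y117.5 z87.7 F3.7 Fz2.1  centre-unloaded -36.8
```

```bash
python3 -m handwheel '{"commands": [[[-0.002,0,0,0,0,0,1],[-0.004,0,0,0,0,0,1],[-0.006,0,0,0,0,0,1]]]}' >/dev/null
python3 -c "from h import *;st()"
python3 -m handwheel '{"commands": [[[-0.002,0,0,0,0,0,1],[-0.004,0,0,0,0,0,1],[-0.006,0,0,0,0,0,1],[-0.008,0,0,0,0,0,1]]]}' >/dev/null
python3 -c "from h import *;st()"
```

```text
t15.6 x-31.6 y118.1 z86.5 F10.2 Fz5.2  centre-unloaded -37.3
t16.1 x-25.4 y118.4 z86.0 F12.0 Fz5.6  centre-unloaded -32.1
```

```bash
python3 -m handwheel '{"commands": [[[-0.002,0,0,0,0,0,1],[-0.004,0,0,0,0,0,1],[-0.006,0,0,0,0,0,1],[-0.008,0,0,0,0,0,1],[-0.010,0,0,0,0,0,1]]]}' >/dev/null
python3 -c "from h import *;st()"
```

```text
t16.7 x-15.6 y118.3 z85.9 F11.7 Fz6.1  centre-unloaded -22.1
```

```bash
python3 -m handwheel '{"commands": [[[0.02,0,0,0,0,0,1],[0.028,0,-0.03,0,0,0,1],[0.028,-0.055,-0.036,0,0,0,1],[0.028,-0.115,-0.036,0,0,0,1],[0.028,-0.175,-0.036,0,0,0,1]]]}' >/dev/null
python3 -m handwheel '{"commands": [[[0,-0.05,0,0,0,0,1],[0,-0.060,0,0,0,0,1],[0,-0.060,0.02,0,0,0,1],[0,-0.060,0.036,0,0,0,1],[-0.003,-0.060,0.036,0,0,0,1]]]}' >/dev/null
python3 -m handwheel '{"commands": [[[-0.003,0,0,0,0,0,1],[-0.006,0,0,0,0,0,1],[-0.009,0,0,0,0,0,1],[-0.011,0,0,0,0,0,1],[-0.013,0,0,0,0,0,1]]]}' >/dev/null
python3 -c "from h import *;st()"
python3 -m handwheel '{"commands": [[[-0.002,0,0,0,0,0,1],[-0.004,0,0,0,0,0,1],[-0.006,0,0,0,0,0,1],[-0.008,0,0,0,0,0,1]]]}' >/dev/null
python3 -c "from h import *;st()"
```

```text
t18.6 x-24.8 y-117.3 z87.1 F6.9 Fz3.3  centre-unloaded -28.7
t19.1 x-19.2 y-117.3 z86.7 F11.7 Fz6.3  centre-unloaded -25.7
```

```bash
python3 -m handwheel '{"commands": [[[-0.002,0,0,0,0,0,1],[-0.004,0,0,0,0,0,1],[-0.006,0,0,0,0,0,1]]]}' >/dev/null
python3 -c "from h import *;st()"
python3 -m handwheel '{"commands": [[[-0.002,0,0,0,0,0,1],[-0.004,0,0,0,0,0,1],[-0.006,0,0,0,0,0,1]]]}' >/dev/null
python3 -c "from h import *;st()"
```

```text
t19.4 x-13.4 y-117.2 z86.6 F13.0 Fz5.8  centre-unloaded -20.6
t19.8 x-7.4 y-117.2 z86.6 F11.8 Fz5.9  centre-unloaded -14.0
```

```bash
python3 -m handwheel '{"commands": [[[0.02,0,0,0,0,0,1],[0.028,0,-0.03,0,0,0,1],[0.028,0.055,-0.036,0,0,0,1],[0.028,0.115,-0.036,0,0,0,1],[0.028,0.175,-0.036,0,0,0,1]]]}' >/dev/null
python3 -m handwheel '{"commands": [[[0,0.05,0,0,0,0,1],[0,0.060,0,0,0,0,1],[0,0.060,0.02,0,0,0,1],[0,0.060,0.036,0,0,0,1],[-0.003,0.060,0.036,0,0,0,1]]]}' >/dev/null
python3 -m handwheel '{"commands": [[[-0.003,0,0,0,0,0,1],[-0.006,0,0,0,0,0,1],[-0.009,0,0,0,0,0,1],[-0.011,0,0,0,0,0,1],[-0.013,0,0,0,0,0,1]]]}' >/dev/null
python3 -c "from h import *;st()"
python3 -m handwheel '{"commands": [[[-0.002,0,0,0,0,0,1],[-0.004,0,0,0,0,0,1],[-0.006,0,0,0,0,0,1],[-0.008,0,0,0,0,0,1]]]}' >/dev/null
python3 -c "from h import *;st()"
```

```text
t21.7 x-16.8 y118.0 z86.8 F7.1 Fz4.7  centre-unloaded -20.7
t22.2 x-11.4 y118.3 z86.1 F12.1 Fz6.1  centre-unloaded -18.1
```

```bash
python3 -m handwheel '{"commands": [[[-0.002,0,0,0,0,0,1],[-0.004,0,0,0,0,0,1],[-0.006,0,0,0,0,0,1]]]}' >/dev/null
python3 -c "from h import *;st()"
python3 -m handwheel '{"commands": [[[-0.002,0,0,0,0,0,1],[-0.004,0,0,0,0,0,1],[-0.006,0,0,0,0,0,1]]]}' >/dev/null
python3 -c "from h import *;st()"
```

```text
t22.6 x-5.5 y118.3 z86.0 F12.2 Fz6.2  centre-unloaded -12.2
t22.9 x0.5 y118.2 z86.0 F12.3 Fz6.6  centre-unloaded -6.4
```

```bash
python3 -m handwheel '{"commands": [[[0.02,0,0,0,0,0,1],[0.028,0,-0.03,0,0,0,1],[0.028,-0.055,-0.036,0,0,0,1],[0.028,-0.115,-0.036,0,0,0,1],[0.028,-0.175,-0.036,0,0,0,1]]]}' >/dev/null
python3 -m handwheel '{"commands": [[[0,-0.05,0,0,0,0,1],[0,-0.060,0,0,0,0,1],[0,-0.060,0.02,0,0,0,1],[0,-0.060,0.036,0,0,0,1],[-0.003,-0.060,0.036,0,0,0,1]]]}' >/dev/null
python3 -m handwheel '{"commands": [[[-0.003,0,0,0,0,0,1],[-0.006,0,0,0,0,0,1],[-0.009,0,0,0,0,0,1],[-0.011,0,0,0,0,0,1],[-0.013,0,0,0,0,0,1]]]}' >/dev/null
python3 -c "from h import *;st()"
python3 -m handwheel '{"commands": [[[-0.002,0,0,0,0,0,1],[-0.004,0,0,0,0,0,1],[-0.006,0,0,0,0,0,1],[-0.008,0,0,0,0,0,1]]]}' >/dev/null
python3 -c "from h import *;st()"
```

```text
t24.8 x-8.8 y-117.3 z87.0 F7.0 Fz3.9  centre-unloaded -12.7
t25.3 x-3.2 y-117.3 z86.6 F12.1 Fz6.9  centre-unloaded -9.9
```

```bash
python3 -m handwheel '{"commands": [[[-0.002,0,0,0,0,0,1],[-0.004,0,0,0,0,0,1],[-0.006,0,0,0,0,0,1]]]}' >/dev/null
python3 -c "from h import *;st()"
python3 -m handwheel '{"commands": [[[-0.002,0,0,0,0,0,1],[-0.004,0,0,0,0,0,1],[-0.006,0,0,0,0,0,1]]]}' >/dev/null
python3 -c "from h import *;st()"
```

```text
t25.7 x2.6 y-117.4 z86.6 F12.3 Fz6.1  centre-unloaded -4.2
t26.1 x8.6 y-117.3 z86.6 F13.1 Fz7.1  centre-unloaded 1.3
```

```bash
python3 -m handwheel '{"commands": [[[0.02,0,0,0,0,0,1],[0.028,0,-0.03,0,0,0,1],[0.028,0.055,-0.036,0,0,0,1],[0.028,0.115,-0.036,0,0,0,1],[0.028,0.175,-0.036,0,0,0,1]]]}' >/dev/null
python3 -m handwheel '{"commands": [[[0,0.05,0,0,0,0,1],[0,0.060,0,0,0,0,1],[0,0.060,0.02,0,0,0,1],[0,0.060,0.036,0,0,0,1],[-0.003,0.060,0.036,0,0,0,1]]]}' >/dev/null
python3 -m handwheel '{"commands": [[[-0.003,0,0,0,0,0,1],[-0.006,0,0,0,0,0,1],[-0.009,0,0,0,0,0,1],[-0.011,0,0,0,0,0,1],[-0.013,0,0,0,0,0,1]]]}' >/dev/null
python3 -c "from h import *;st()"
python3 -m handwheel '{"commands": [[[-0.002,0,0,0,0,0,1],[-0.004,0,0,0,0,0,1],[-0.006,0,0,0,0,0,1],[-0.008,0,0,0,0,0,1]]]}' >/dev/null
python3 -c "from h import *;st()"
```

```text
t27.9 x-0.7 y117.9 z86.8 F7.5 Fz2.7  centre-unloaded -4.9
t28.4 x4.6 y118.2 z86.0 F11.7 Fz5.3  centre-unloaded -1.8
```

```bash
python3 -m handwheel '{"commands": [[[-0.002,0,0,0,0,0,1],[-0.004,0,0,0,0,0,1],[-0.006,0,0,0,0,0,1]]]}' >/dev/null
python3 -c "from h import *;st()"
python3 -m handwheel '{"commands": [[[-0.002,0,0,0,0,0,1],[-0.004,0,0,0,0,0,1],[-0.006,0,0,0,0,0,1]]]}' >/dev/null
python3 -c "from h import *;st()"
```

```text
t28.8 x10.6 y118.2 z86.0 F12.0 Fz6.2  centre-unloaded 3.9
t29.2 x16.5 y118.2 z86.0 F11.8 Fz6.9  centre-unloaded 10.0
```

```bash
python3 -m handwheel '{"commands": [[[0.02,0,0,0,0,0,1],[0.028,0,-0.03,0,0,0,1],[0.028,-0.055,-0.036,0,0,0,1],[0.028,-0.115,-0.036,0,0,0,1],[0.028,-0.175,-0.036,0,0,0,1]]]}' >/dev/null
python3 -m handwheel '{"commands": [[[0,-0.05,0,0,0,0,1],[0,-0.060,0,0,0,0,1],[0,-0.060,0.02,0,0,0,1],[0,-0.060,0.036,0,0,0,1],[-0.003,-0.060,0.036,0,0,0,1]]]}' >/dev/null
python3 -m handwheel '{"commands": [[[-0.003,0,0,0,0,0,1],[-0.006,0,0,0,0,0,1],[-0.009,0,0,0,0,0,1],[-0.011,0,0,0,0,0,1],[-0.013,0,0,0,0,0,1]]]}' >/dev/null
python3 -c "from h import *;st()"
python3 -m handwheel '{"commands": [[[-0.002,0,0,0,0,0,1],[-0.004,0,0,0,0,0,1],[-0.006,0,0,0,0,0,1]]]}' >/dev/null
python3 -c "from h import *;st()"
```

```text
t31.1 x7.2 y-117.4 z87.2 F6.9 Fz3.9  centre-unloaded 3.4
t31.4 x10.9 y-117.5 z86.7 F11.4 Fz6.6  centre-unloaded 4.6
```

```bash
python3 -m handwheel '{"commands": [[[-0.002,0,0,0,0,0,1],[-0.004,0,0,0,0,0,1],[-0.006,0,0,0,0,0,1]]]}' >/dev/null
python3 -c "from h import *;st()"
python3 -m handwheel '{"commands": [[[-0.002,0,0,0,0,0,1],[-0.004,0,0,0,0,0,1],[-0.006,0,0,0,0,0,1]]]}' >/dev/null
python3 -c "from h import *;st()"
```

```text
t31.8 x16.7 y-117.5 z86.7 F12.3 Fz6.0  centre-unloaded 9.9
t32.2 x22.6 y-117.5 z86.7 F12.1 Fz7.1  centre-unloaded 15.9
```

```bash
python3 -m handwheel '{"commands": [[[-0.002,0,0,0,0,0,1]]]}' >/dev/null
python3 -c "from h import *;st()"
python3 -m handwheel '{"commands": [[[0.02,0,0,0,0,0,1],[0.028,0,-0.03,0,0,0,1],[0.028,0.055,-0.036,0,0,0,1],[0.028,0.115,-0.036,0,0,0,1],[0.028,0.175,-0.036,0,0,0,1]]]}' >/dev/null
python3 -m handwheel '{"commands": [[[0,0.05,0,0,0,0,1],[0,0.060,0,0,0,0,1],[0,0.060,0.02,0,0,0,1],[0,0.060,0.036,0,0,0,1],[-0.003,0.060,0.036,0,0,0,1]]]}' >/dev/null
python3 -m handwheel '{"commands": [[[-0.003,0,0,0,0,0,1],[-0.006,0,0,0,0,0,1],[-0.009,0,0,0,0,0,1],[-0.011,0,0,0,0,0,1],[-0.013,0,0,0,0,0,1]]]}' >/dev/null
python3 -c "from h import *;st()"
python3 -m handwheel '{"commands": [[[-0.002,0,0,0,0,0,1],[-0.004,0,0,0,0,0,1],[-0.006,0,0,0,0,0,1]]]}' >/dev/null
python3 -c "from h import *;st()"
```

```text
t32.3 x24.6 y-117.4 z86.7 F12.1 Fz6.8  centre-unloaded 17.8
t34.2 x15.4 y117.9 z86.9 F8.2 Fz3.8  centre-unloaded 10.8
t34.6 x18.8 y118.2 z86.1 F12.9 Fz7.6  centre-unloaded 11.6
```

```bash
python3 -m handwheel '{"commands": [[[-0.002,0,0,0,0,0,1],[-0.004,0,0,0,0,0,1],[-0.006,0,0,0,0,0,1]]]}' >/dev/null
python3 -c "from h import *;st()"
python3 -m handwheel '{"commands": [[[-0.002,0,0,0,0,0,1],[-0.004,0,0,0,0,0,1],[-0.006,0,0,0,0,0,1]]]}' >/dev/null
python3 -c "from h import *;st()"
```

```text
t35.0 x24.7 y118.2 z86.1 F13.1 Fz6.1  centre-unloaded 17.4
t35.3 x30.6 y118.1 z86.1 F12.1 Fz6.4  centre-unloaded 23.9
```

L is at 23.9 and R at 17.8. I push L a further 3 mm, then take R to home.

```bash
python3 -m handwheel '{"commands": [[[-0.0015,0,0,0,0,0,1],[-0.003,0,0,0,0,0,1]]]}' >/dev/null
python3 -c "from h import *;st()"
python3 -m handwheel '{"commands": [[[0.02,0,0,0,0,0,1],[0.028,0,-0.03,0,0,0,1],[0.028,-0.055,-0.036,0,0,0,1],[0.028,-0.115,-0.036,0,0,0,1],[0.028,-0.175,-0.036,0,0,0,1]]]}' >/dev/null
python3 -m handwheel '{"commands": [[[0,-0.05,0,0,0,0,1],[0,-0.060,0,0,0,0,1],[0,-0.060,0.02,0,0,0,1],[0,-0.060,0.036,0,0,0,1],[-0.003,-0.060,0.036,0,0,0,1]]]}' >/dev/null
python3 -m handwheel '{"commands": [[[-0.003,0,0,0,0,0,1],[-0.006,0,0,0,0,0,1],[-0.009,0,0,0,0,0,1],[-0.011,0,0,0,0,0,1],[-0.013,0,0,0,0,0,1]]]}' >/dev/null
python3 -c "from h import *;st()"
python3 -m handwheel '{"commands": [[[-0.002,0,0,0,0,0,1],[-0.004,0,0,0,0,0,1],[-0.006,0,0,0,0,0,1]]]}' >/dev/null
python3 -c "from h import *;st()"
```

```text
t35.6 x33.5 y118.1 z86.1 F12.8 Fz6.2  centre-unloaded 26.4
t37.5 x23.8 y-117.4 z87.2 F7.8 Fz3.5  centre-unloaded 19.5
t37.8 x27.9 y-117.6 z87.0 F12.4 Fz5.8  centre-unloaded 21.0
```

```bash
python3 -m handwheel '{"commands": [[[-0.002,0,0,0,0,0,1],[-0.004,0,0,0,0,0,1],[-0.006,0,0,0,0,0,1]]]}' >/dev/null
python3 -c "from h import *;st()"
```

```text
t38.2 x33.8 y-117.6 z86.9 F11.6 Fz5.6  centre-unloaded 27.3
```

```bash
python3 -m handwheel '{"commands": [[[-0.002,0,0,0,0,0,1],[-0.004,0,0,0,0,0,1],[-0.006,0,0,0,0,0,1]]]}' >/dev/null
python3 -c "from h import *;st()"
python3 -m handwheel '{"commands": [[[-0.002,0,0,0,0,0,1]]]}' >/dev/null
python3 -c "from h import *;st()"
python3 -m handwheel '{"commands": [[[-0.001,0,0,0,0,0,1]]]}' >/dev/null
python3 -c "from h import *;st()"
```

```text
t38.6 x39.6 y-117.5 z86.9 F11.6 Fz5.8  centre-unloaded 33.2
t38.7 x41.3 y-117.5 z86.9 F13.7 Fz7.8  centre-unloaded 33.8
t38.8 x41.8 y-117.4 z86.7 F14.2 Fz7.2  centre-unloaded 33.9
```

```bash
python3 -m handwheel '{"commands": [[[-0.001,0,0,0,0,0,1]]]}' >/dev/null
python3 -c "from h import *;st()"
```

```text
t39.0 x42.3 y-117.3 z86.6 F16.6 Fz8.4  centre-unloaded 33.1
```

Right is at its stop: the force climbs steadily with no travel, and the lead is only 7 mm. Now the left end.

```bash
python3 -m handwheel '{"commands": [[[0.02,0,0,0,0,0,1],[0.031,0,-0.03,0,0,0,1],[0.031,0.055,-0.036,0,0,0,1],[0.031,0.115,-0.036,0,0,0,1],[0.031,0.175,-0.036,0,0,0,1]]]}' >/dev/null
python3 -m handwheel '{"commands": [[[0,0.05,0,0,0,0,1],[0,0.060,0,0,0,0,1],[0,0.060,0.02,0,0,0,1],[0,0.060,0.036,0,0,0,1],[-0.003,0.060,0.036,0,0,0,1]]]}' >/dev/null
python3 -m handwheel '{"commands": [[[-0.003,0,0,0,0,0,1],[-0.006,0,0,0,0,0,1],[-0.009,0,0,0,0,0,1],[-0.011,0,0,0,0,0,1],[-0.013,0,0,0,0,0,1]]]}' >/dev/null
python3 -c "from h import *;st()"
python3 -m handwheel '{"commands": [[[-0.002,0,0,0,0,0,1],[-0.004,0,0,0,0,0,1],[-0.005,0,0,0,0,0,1]]]}' >/dev/null
python3 -c "from h import *;st()"
```

```text
t40.8 x31.8 y117.8 z86.9 F5.6 Fz3.2  centre-unloaded 28.7
t41.2 x34.4 y118.0 z86.3 F12.1 Fz6.2  centre-unloaded 27.7
```

```bash
python3 -m handwheel '{"commands": [[[-0.002,0,0,0,0,0,1],[-0.004,0,0,0,0,0,1]]]}' >/dev/null
python3 -c "from h import *;st()"
python3 -m handwheel '{"commands": [[[-0.002,0,0,0,0,0,1]]]}' >/dev/null
python3 -c "from h import *;st()"
python3 -m handwheel '{"commands": [[[-0.001,0,0,0,0,0,1]]]}' >/dev/null
python3 -c "from h import *;st()"
```

```text
t41.5 x37.8 y118.1 z86.1 F11.4 Fz5.8  centre-unloaded 31.5
t41.6 x39.8 y118.1 z86.1 F12.0 Fz6.1  centre-unloaded 33.1
t41.7 x40.8 y118.1 z86.1 F11.6 Fz6.4  centre-unloaded 34.4
```

```bash
python3 -m handwheel '{"commands": [[[-0.001,0,0,0,0,0,1]]]}' >/dev/null
python3 -c "from h import *;st()"
python3 -m handwheel '{"commands": [[[-0.001,0,0,0,0,0,1]]]}' >/dev/null
python3 -c "from h import *;st()"
python3 -m handwheel '{"commands": [[[-0.001,0,0,0,0,0,1]]]}' >/dev/null
python3 -c "from h import *;st()"
```

```text
t41.8 x41.5 y118.1 z86.1 F14.7 Fz6.5  centre-unloaded 33.3
t42.0 x42.1 y118.1 z86.1 F15.0 Fz7.6  centre-unloaded 33.7
t42.1 x42.6 y118.1 z86.0 F15.7 Fz7.8  centre-unloaded 33.9
```

Left also climbs without travel, at the same place (about 33.7). I back away, rise and look.

```bash
python3 -m handwheel '{"commands": [[[0.02,0,0,0,0,0,1],[0.03,0,-0.03,0,0,0,1],[0.03,0,-0.09,0,0,0,1],[0.03,-0.03,-0.14,0,0,0,1],[0.02,-0.08,-0.17,0,0,0,1]]]}' >/dev/null
python3 -m handwheel '{"commands": [[[0.05,-0.03,-0.02,0,0,0,1],[0.08,-0.03,-0.02,0,0,0,1],[0.08,-0.03,-0.02,0,0,0,1]]]}' >/dev/null
python3 - <<'E'
from h import *
save('wrist','w4')
for n in('w4',):
    p,d,c=load(n);P=cloud(d,c);z=P[...,2];ch=tochest(P.reshape(-1,3)).reshape(400,640,2)*1000
    for sy in(1,-1):
        s=(z>.104)&(z<.113)&(abs(ch[...,1]-118*sy)<25)&(abs(ch[...,0])<90)
        if s.sum(): print(sy,s.sum(),np.median(ch[s],0),ch[s].min(0),ch[s].max(0))
E
```

```text
1 358 [ 48.7751401 117.0746089] [43.37139309 97.06143134] [ 55.60806976 136.69491846]
-1 336 [  48.54687261 -117.23759411] [  43.3799601  -137.32368367] [ 54.9328572  -97.44720642]
```

View pics/w4.png

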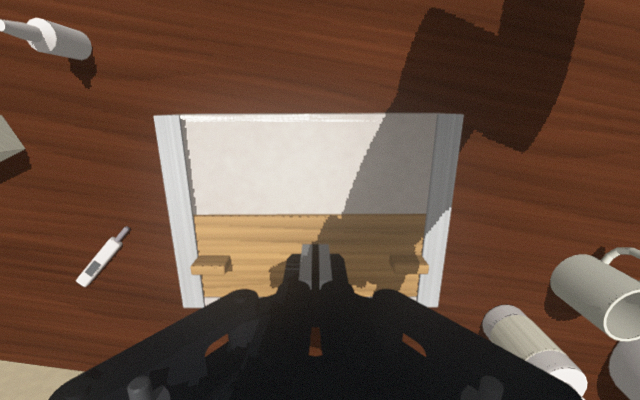

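The lid is closed: its trailing edge is a straight line at row 214, and the tabs are level at about (211,265) and (408,265). I check the chest edges in this same image for any offset in my frame.

Run:
```python
from h import *
p,d,c=load('w4')
f=lambda uv,z:(tochest(onplane(c,uv,z))*1000).round(1).tolist()
print('near edge lips',f([[155,116],[460,115]],.084),'far corners',f([[184,307],[438,307]],.084),'trail',f([[200,214],[310,214],[425,214]],.0785))
g=cv2.cvtColor(p,cv2.COLOR_RGB2GRAY).astype(int)
for u in(165,172,450,456): 
    k=np.diff(g[:,u]); print(u,[(i,k[i]) for i in np.where(abs(k)>18)[0]])
for u in(198,420):
    k=np.diff(g[200:,u]); print(u,[(i+200,k[i]) for i in np.where(abs(k)>10)[0]])
```

```text
near edge lips [[-120.5, -162.8], [-120.0, 161.2]] far corners [[118.1, -163.7], [119.4, 165.7]] trail [[-7.8, -129.9], [-7.3, 0.9], [-6.7, 137.5]]
165 [(np.int64(113), np.int64(32)), (np.int64(114), np.int64(72)), (np.int64(115), np.int64(47)), (np.int64(190), np.int64(-20))]
172 [(np.int64(113), np.int64(36)), (np.int64(114), np.int64(65)), (np.int64(115), np.int64(30)), (np.int64(235), np.int64(-22)), (np.int64(238), np.int64(-19)), (np.int64(323), np.int64(-23))]
450 [(np.int64(112), np.int64(25)), (np.int64(113), np.int64(36)), (np.int64(206), np.int64(50)), (np.int64(207), np.int64(42))]
456 [(np.int64(113), np.int64(41)), (np.int64(325), np.int64(19))]
198 [(np.int64(213), np.int64(-35)), (np.int64(214), np.int64(-51)), (np.int64(215), np.int64(17)), (np.int64(216), np.int64(27)), (np.int64(239), np.int64(-11)), (np.int64(241), np.int64(17)), (np.int64(249), np.int64(-30)), (np.int64(250), np.int64(-31)), (np.int64(252), np.int64(17)), (np.int64(255), np.int64(-19)), (np.int64(264), np.int64(14)), (np.int64(265), np.int64(26)), (np.int64(266), np.int64(12)), (np.int64(274), np
[... 264 characters left out ...]
4(-15)), (np.int64(213), np.int64(-25)), (np.int64(239), np.int64(37)), (np.int64(240), np.int64(32)), (np.int64(244), np.int64(11)), (np.int64(250), np.int64(-19)), (np.int64(252), np.int64(13)), (np.int64(254), np.int64(-26)), (np.int64(263), np.int64(14)), (np.int64(264), np.int64(27)), (np.int64(265), np.int64(22)), (np.int64(272), np.int64(-22)), (np.int64(274), np.int64(15)), (np.int64(277), np.int64(18)), (np.int64(301), np.int64(-14)), (np.int64(302), np.int64(-57)), (np.int64(303), np.int64(-84)), (np.int64(304), np.int64(-23)), (np.int64(344), np.int64(17)), (np.int64(345), np.int64(13)), (np.int64(352), np.int64(-11)), (np.int64(353), np.int64(-21)), (np.int64(386), np.int64(12))]
```

```bash
python3 -c "
from h import *
o=ctrl.get_obs();print(o['t'],o['wrist_force'].round(1));print(ctrl.finish_job())"
```

```text
43.125 [-1.  -0.4  0.3]
the job is handed in; nothing more can be done
None
```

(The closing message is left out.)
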